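Plug the test gauge into the air line's quick coupler

ROBOT

A 6-joint arm with a two-finger parallel gripper is mounted at the origin on the work surface. World frame = base frame: x ahead of the robot, y to its left, z up, the work surface at z = 0. Lengths are in mm, angles in rad, forces in N, time in s.
With the tool pointing down it reaches from about 250 to 775 mm from the base axis. Payload 4 kg.
Tool frame: the origin (TCP) lies on the centre line of the jaws, within the pads' length; the fingertips stand ahead of it and the grasp point (between the pads) lies 5 mm behind it (r.tcp_to_tips is the z of the fingertips in the tool frame, in mm); z points along the fingers, y is the line along which they close (so a half turn about z gives the same grasp; the last joint's range is limited). The gripper opens to 85 mm and grips with 20 to 120 N. Pads are 22 mm wide; open, the fingers measure 114 mm over their backs; the gripper's body (76 mm by 85 mm) begins 54 mm behind the grasp point. The pads swing forward as they close: fully open they stand 13 mm farther back than shut.
Start: joints at [1.128, 0.087, 1.371, -0, 1.684, -0.103], TCP at [183.323, 518.564, 245.341] pointing down, gripper open.
Joint ranges: [-3.1, 3.1], [-0.76, 2.03], [0.27, 2.55], [-1.08, 4.22], [0.17, 2.65], [-2.57, 2.57]. Speed limits (rad/s): [2.79, 2.79, 3.14, 3.14, 3.14, 3.14].

INTERFACE

Orientations are given as a unit quaternion [x, y, z, w].
In Python, from rig import telemetry, capture, ticket, nets, r gives the robot as it stands. The module is installed in compiled form; this text tells all that it offers.
- The arm moves only by the tool play_rows, never from a script. Its argument "motion" is a list of rows, each an object of numbers: "dx", "dy", "dz": the shift along the tool's x, y, z in m; "rx", "ry", "rz": the turn, a rotation vector about the tool's x, y, z in degrees. A call has 1 to 10 rows; each row is the pose to reach, as a shift and turn from the pose commanded when the call began, along the tool's axes at that moment; what a row does not reach only later rows make up. A row lasts 1/10 s, in which the tool goes at most 50 mm and 8.59 degrees, less where a joint would pass 70% of its speed; a pose out of reach is approached as far as the arm can. A call with a gripper value outside its range is refused whole. "fingers" is the closure, from 0 (fully open) to 1 (shut), set as the call begins (left out, the last holds). The fingers move at their own pace and stop on an object; the grip force is fixed at half the most. Time passes only in rows, so rows that repeat a pose let the fingers close. It gives the time, the measured TCP pose, the force, the opening and the grip force at its end, in the units of the state.
- telemetry.observe(): the state, without advancing time (a new reading comes with each control period).
- capture(name): name is "side" or "top" or "wrist"; returns a dict with "color" (480x640x3 uint8, blue, green, red), "vfov" (degrees; the focal length in pixels is half the picture's height over the tangent of half this angle, whatever the lens; pixels are square), "cx", "cy" (the principal point, pixels), "distortion" ([k1, k2, p1, p2, k3] as OpenCV has them; the pictures are not rectified), "xyz" and "rotation" of the camera in the world. Camera axes: x right, y down, z forward; pixel columns grow to the right and rows downward; lengths in mm; the calibration is good to about 2 mm. A picture is of the moment at which its call begins. There is no depth.
- ticket.sign_off(): hands the job in; it is judged then, once.
Trained networks look in a picture, given as the dict that the camera call returned (one of the last four; its "shot" number tells which), for a name from the list of things; names that differ only in an ending like _2 or _b are one class to them, and where a whole thing is asked for, a point or a joint stands for the part that bears it (a point fixed in the world has none). Each returns a list of dicts, best first, with "p" (0 to 1); they miss things now and then, are a little off and sometimes report something else, mostly with a low value. They report only what shows in the picture. A call takes as long as a camera call.
- nets.cut_out(label, picture): "pixels" (480x640 bool, what is visible of it) and "location" ([row, column] in pixels, amid what is visible of it).
The state is a dict: "clock": time; "qpos": joint angles; "joint_velocities": joint speeds; "tau": joint torques, N m; "tcp_pos": TCP position; "eef_rot": TCP orientation; "wrist_force": force on the tool from outside, world axes, zero at the start; "wrist_torque": the same for the moment, N m; "opening": finger opening in mm; "grip_force": force on a finger pad.
Only numpy, scipy, OpenCV 4.12 (cv2) and the standard library are available. Lean on these libraries where they do the work, as an engineer would, in place of code of your own. Each camera call takes 0.05 s, during which the arm holds its last target. There are 200 camera calls.

TASK

Check the air line: someone has let the empty coupler's sleeve snap forward, so first pull its sleeve back (down) until it clicks and stays back by itself, with your hand off it. Then take the pressure gauge from the pine rack and push its plug straight into the coupler, gently and never with more than about 20 N, until the sleeve springs forward by itself and locks the gauge in, upright. Let go, and leave the other fittings in the rack and everything else on the shelf where it stands.

Things in the scene. Friction and masses are not known exactly. Their poses are not given: they have to be found in the camera images.
- port (a point): centre of the port on the manifold's flat top, 45 mm above the shelf; axes as the manifold. The coupler stands upright over it on a threaded riser with a lock nut, which is not quite true and screwed out by an unknown amount: its axis is up to 3 mm off along x and along y, its open face (26.6 mm round, 18 mm bore, 1.5 mm lead-in) anywhere from 73 to 93 mm above this point. Feel for it
- sleeve (a joint): travel of the coupler's steel sleeve: 0 forward (up), as it starts; positive pulled back (down) against a spring, 6 to 10 N. Past 8.3 mm it clicks; let go it stays at 8 mm; hard stop at 11 mm. Forward it is flush with the face: ribbed round 40 mm in diameter, 34 mm long, below that a flange 48 mm in diameter, 6 mm thick. Grip the round, or push down on flange or rim
- gauge: pressure gauge with a quick plug, upright in one hole of the rack. Origin at the plug's tip, z up its axis. Steel plug 16 mm in diameter, z 0 to 28 mm, with a groove; brass hex 24 mm across flats, z 28 to 40 mm; black round case 42 mm in diameter, centre z 64 mm, top z 85 mm, 26 mm thick along x (flat faces at x -13 and +13 mm, white dial on +x). About 0.16 kg
- valve (a joint): travel of the spring-loaded valve collar in the coupler's bore: 0 now, where the locking balls bar the bore 13 mm inside the face and no plug can enter; -5.6 mm (14 mm inside the face) once the sleeve is latched back; positive pushed down. The plug then pushes it down with 5 to 10 N; at 4 to 6 mm the sleeve (at 7 mm till then) springs to 0 and locks the plug. Locked it reads 5 to 7 mm
- shoulder (a point): the plug's shoulder, on the gauge's axis 28 mm above the tip. It is about 2 mm off the coupler's face when the sleeve springs forward, rests 1 to 2 mm off it once locked, and stops hard on it
- manifold: aluminium air manifold, fixed; origin on the shelf right below the coupler. Block 44 mm wide along x, from y -33 to +97 mm, top at z 45 mm, with a hex plug 7 mm high on it at y +62 mm; a drain plug reaches y -54 mm, a steel pipe with elbow y +152 mm, both lower than the top
- rack: pine block 75 x 216 x 45 mm, fixed, long side along its y; three holes 18.5 mm wide and 36 mm deep at y -72, 0 and +72 mm, each with one plug fitting. Origin under its centre
- nozzle: blue blow nozzle with the same plug, 90 mm tall, in another hole of the rack; origin at the tip of its plug. Leave alone
- blank_plug: short brass blanking plug with a round knurled head 28 mm wide, 50 mm tall, in another hole of the rack; origin at the tip of its plug. Leave alone
- popper: red air popper with an amber hood, 170 mm wide, 285 mm tall, on the left; origin under its centre. Leave alone
- bowl_a: green bowl 144 mm wide, 55 mm high, at the far side; origin under its centre. Leave alone
- bowl_b: the other green bowl, same size, at the far side; origin under its centre. Leave alone
- jar: closed glass jar 84 mm wide, 135 mm tall, on the right; origin under its centre. Leave alone
- shaker: white ceramic shaker 54 mm wide, 85 mm tall, on the right; origin under its centre. Leave alone
- scoop: steel measuring scoop, cup 54 mm wide and 34 mm high with a flat handle 100 mm long to its -x, on the left; origin under the cup. Leave alone

How it is judged:
By the outcome, as a careful person would: the job done as asked, in the order asked, and still so for the second after the job is handed in, with the robot touching nothing.
It also fails if it takes over 48 s, if anything falls off the work surface, if the arm or the gripper's body presses on something with over 40 N, if the wrist force passes 120 N, or if a joint passes its speed limit or range.

## Working session

There is one attempt and no reset: what is moved stays moved. The work goes in short steps, Python scripts to look and compute and a tool call to move; the robot and the scene stay as the last step left them, time stands still between calls to the robot, and variables do not carry over. Pictures are saved under pics/ and viewed, at most 10 in all, crops included, and the job is handed in when it is done.

Besides the shell and the picture viewer there is one more tool, called after "Request:" as name(argument=value, ...) on one line, values as JSON. play_rows: Moves the arm, as the interface text tells. Its arguments: {"type":"object","properties":{"motion":{"type":"array","items":{"type":"object","properties":{"dx":{"type":"number"},"dy":{"type":"number"},"dz":{"type":"number"},"rx":{"type":"number"},"ry":{"type":"number"},"rz":{"type":"number"}}}},"fingers":{"type":"number"}},"required":["motion"]}

```bash
mkdir -p pics; cat > h.py <<'E'
import numpy as np, cv2
from scipy.spatial.transform import Rotation as R
from rig import telemetry, capture, ticket, nets, r
def K(p):
    f=240/np.tan(np.radians(p["vfov"])/2)
    return np.array([[f,0,p["cx"]],[0,f,p["cy"]],[0,0,1.]])
def rot(p):
    q=np.array(p["rotation"],float)
    return q if q.shape==(3,3) else R.from_quat(q).as_matrix()
def ray(p,u,v):
    n=cv2.undistortPoints(np.array([[[u,v]]],float),K(p),np.array(p["distortion"],float))[0,0]
    d=rot(p)@np.array([n[0],n[1],1.]); return np.array(p["xyz"],float),d/np.linalg.norm(d)
def atz(p,u,v,z):
    o,d=ray(p,u,v); return o+d*(z-o[2])/d[2]
def proj(p,X):
    Rm=rot(p); rv=cv2.Rodrigues(Rm.T)[0]; t=-Rm.T@np.array(p["xyz"],float)
    return cv2.projectPoints(np.array(X,float).reshape(-1,1,3),rv,t,K(p),np.array(p["distortion"],float))[0][:,0]
def tri(rays):
    A=np.zeros((3,3));b=np.zeros(3)
    for o,d in rays:
        M=np.eye(3)-np.outer(d,d);A+=M;b+=M@o
    return np.linalg.solve(A,b)
def save(n,im): cv2.imwrite("pics/"+n,im)
E
python3 - <<'E'
from h import *
np.set_printoptions(precision=3,suppress=True)
s=telemetry.observe();print(s["clock"],s["tcp_pos"],s["eef_rot"],r.tcp_to_tips,s["opening"])
P={}
for n in("top","side"):
    p=capture(n);print(n,p["xyz"],p["rotation"],p["vfov"],p["cx"],p["cy"],p["distortion"]);save(n+"0.png",p["color"])
    for l in("gauge","sleeve","manifold","rack","nozzle","blank_plug"):
        for d in nets.cut_out(l,p)[:2]:
            print(n,l,round(d["p"],2),d["location"],d["pixels"].sum())
E
```

```text
0.0 [183.1   518.124 244.098] [ 0.169  0.986 -0.001 -0.   ] 14.0 85.44789379110648
top [ 455.258   39.987 1333.996] [-0.705  0.707 -0.039  0.044] 52.10150658080737 322.0908624152846 243.19607769042148 [0.011 0.    0.    0.    0.   ]
top gauge 0.53 [283.4, 312.3] 182
top sleeve 0.52 [263.9, 413.8] 181
top manifold 0.97 [259.4, 390.8] 1372
top rack 0.86 [270.2, 282.5] 1955
top nozzle 0.43 [268.3, 261.7] 66
top blank_plug 0.5 [262.4, 391.3] 1369
top blank_plug 0.45 [273.2, 289.4] 62
side [ 521.612  945.71  1185.388] [-0.043  0.942 -0.331  0.024] 54.1268463480249 320.7068013652625 235.04895170786546 [-0.089  0.     0.     0.     0.   ]
side gauge 0.58 [239.6, 361.2] 149
side sleeve 0.54 [174.9, 349.9] 154
side sleeve 0.2 [281.4, 344.6] 64
side manifold 0.81 [196.3, 349.0] 929
side rack 0.57 [276.7, 351.0] 1529
side nozzle 0.57 [280.9, 347.2] 93
side blank_plug 0.62 [263.3, 353.2] 82
side blank_plug 0.2 [241.3, 359.8] 188
```

```bash
python3 - <<'E'
import cv2,numpy as np
a=cv2.imread("pics/top0.png")[180:360,200:480];b=cv2.imread("pics/side0.png")[130:330,240:480]
a=cv2.resize(a,None,fx=1.42*1.4,fy=1.42*1.4,interpolation=2)[:300*2,:400*2]
b=cv2.resize(b,(240,200))
b=cv2.imread("pics/side0.png")[130:330,250:450];b=cv2.resize(b,None,fx=1.78*1,fy=1.78,interpolation=2)
a=cv2.resize(cv2.imread("pics/top0.png")[190:340,215:455],None,fx=1.8,fy=1.8,interpolation=2)
h=max(a.shape[0],b.shape[0]);
pad=lambda i:cv2.copyMakeBorder(i,0,h-i.shape[0],0,0,0)
cv2.imwrite("pics/c0.png",np.hstack([pad(a),pad(b)]));print(a.shape,b.shape)
E
```

```text
(270, 432, 3) (356, 356, 3)
```

View pics/c0.png

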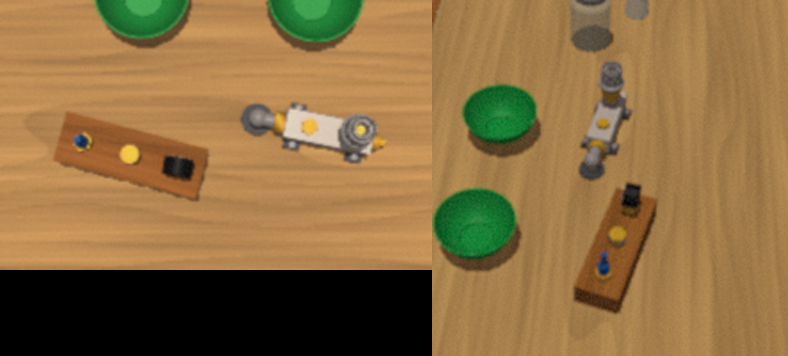

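View pics/top0.png

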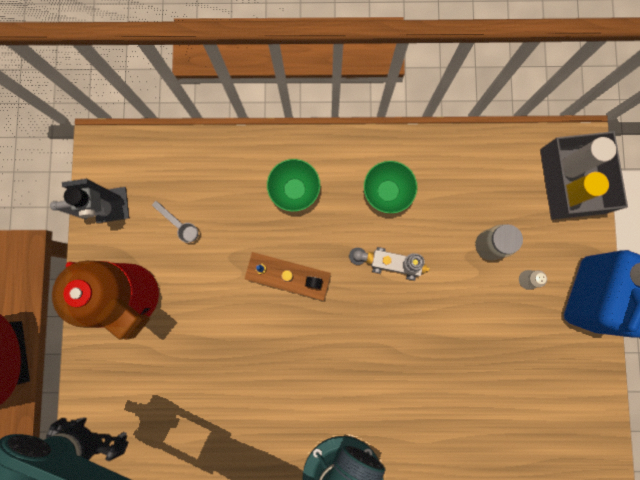

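```bash
cat > loc.py <<'E'
from h import *
np.set_printoptions(precision=2,suppress=True)
P={n:capture(n) for n in("top","side")}
def best(l,n,near=None):
    c=nets.cut_out(l,P[n]); return c[0]
out={}
for l,z in(("gauge",81),("sleeve",110),("nozzle",75),("blank_plug",60)):
    rs=[]
    for n in P:
        c=nets.cut_out(l,P[n])
        c=[d for d in c if 40<d["pixels"].sum()<400]
        if c:
            v,u=c[0]["location"]; rs.append(ray(P[n],u,v)); print(l,n,atz(P[n],u,v,z))
    if len(rs)==2: print(l,"tri",tri(rs))
# manifold axes in top
c=nets.cut_out("manifold",P["top"])[0]["pixels"]
ys,xs=np.nonzero(c); 
for l in("manifold","rack"):
    m=nets.cut_out(l,P["top"])[0]["pixels"].astype(np.uint8)
    ct=max(cv2.findContours(m,0,2)[0],key=cv2.contourArea); q=cv2.boxPoints(cv2.minAreaRect(ct))
    W=np.array([atz(P["top"],u,v,45)[:2] for u,v in q]); e=np.diff(W,axis=0)[:2]; e=e[np.argmax(np.linalg.norm(e,axis=1))]
    print(l,W.mean(0),"len",np.linalg.norm(e),"yaw of long side",np.degrees(np.arctan2(e[1],e[0])))
s=telemetry.observe(); print(s["tcp_pos"],s["eef_rot"],R.from_quat(s["eef_rot"]).as_matrix())
w=capture("wrist");Rt=R.from_quat(s["eef_rot"]).as_matrix()
print("wrist cam in tool",Rt.T@(np.array(w["xyz"])-s["tcp_pos"]),"\n",Rt.T@rot(w),w["vfov"])
E
python3 loc.py
```

```text
gauge top [499.94  69.66  81.  ]
gauge side [509.72  72.51  81.  ]
gauge tri [504.89  69.49  76.67]
sleeve top [ 547.87 -180.27  110.  ]
sleeve side [ 559.09 -168.11  110.  ]
sleeve tri [ 554.34 -183.37   94.58]
blank_plug top [521.59 130.84  60.  ]
blank_plug side [521.96 145.99  60.  ]
blank_plug tri [522.28 132.24  40.69]
manifold [ 555.4  -126.66] len 213.67498362373794 yaw of long side -101.32496664480384
rack [518.99 140.48] len 218.7546567637081 yaw of long side -104.46845786817222
[183.33 518.56 245.34] [0.17 0.99 0.   0.  ] [[-0.94  0.33  0.  ]
 [ 0.33  0.94  0.  ]
 [-0.    0.   -1.  ]]
wrist cam in tool [  80.66    0.08 -129.39] 
 [[-0.   -0.95 -0.32]
 [ 1.    0.   -0.  ]
 [ 0.   -0.32  0.95]] 68.24396726379541
```

Request:
play_rows(motion=[{"dx":-0.015,"dy":-0.04,"dz":-0.02},{"dx":-0.03,"dy":-0.08,"dz":-0.04},{"dx":-0.05,"dy":-0.12,"dz":-0.055},{"dx":-0.429,"dy":-0.324,"dz":-0.055},{"dx":-0.429,"dy":-0.324,"dz":-0.055},{"dx":-0.429,"dy":-0.324,"dz":-0.055},{"dx":-0.429,"dy":-0.324,"dz":-0.055},{"dx":-0.429,"dy":-0.324,"dz":-0.055},{"dx":-0.429,"dy":-0.324,"dz":-0.055},{"dx":-0.429,"dy":-0.324,"dz":-0.055}])

```text
invalid input at $.motion[0]: expected keys dx, dy, dz, rx, ry, rz
```

```bash
cat > look.py <<'E'
from h import *
import sys
np.set_printoptions(precision=2,suppress=True)
w=capture("wrist");s=telemetry.observe();save(sys.argv[1],w["color"])
print(s["clock"],s["tcp_pos"],w["xyz"])
for l,z in(("gauge",81),("sleeve",110),("nozzle",75),("blank_plug",60)):
    for d in nets.cut_out(l,w)[:1]:
        v,u=d["location"];print(l,round(d["p"],2),u,v,d["pixels"].sum(),atz(w,u,v,z))
E
python3 look.py w1.png
```

```text
1.45 [183.31 518.57 245.35] [107.31 545.51 374.73]
sleeve 0.41 414.8 404.2 5588 [375.26 544.66 110.  ]
```

View pics/w1.png

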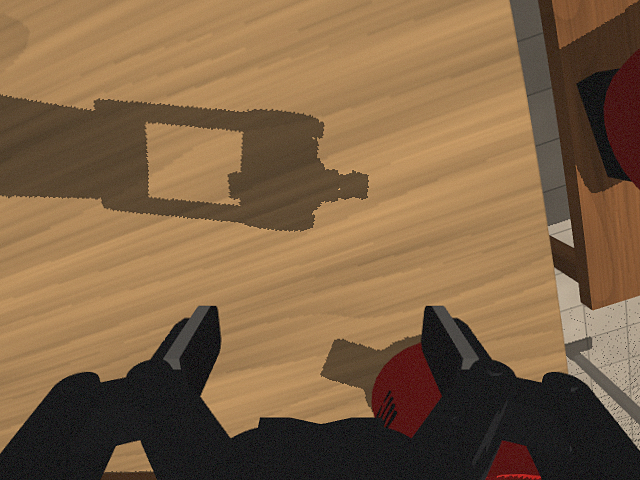

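Request:
play_rows(motion=[{"dx":-0.015,"dy":-0.04,"dz":-0.02,"rx":0,"ry":0,"rz":0},{"dx":-0.03,"dy":-0.08,"dz":-0.04,"rx":0,"ry":0,"rz":0},{"dx":-0.05,"dy":-0.12,"dz":-0.055,"rx":0,"ry":0,"rz":0},{"dx":-0.429,"dy":-0.324,"dz":-0.055,"rx":0,"ry":0,"rz":0},{"dx":-0.429,"dy":-0.324,"dz":-0.055,"rx":0,"ry":0,"rz":0},{"dx":-0.429,"dy":-0.324,"dz":-0.055,"rx":0,"ry":0,"rz":0},{"dx":-0.429,"dy":-0.324,"dz":-0.055,"rx":0,"ry":0,"rz":0},{"dx":-0.429,"dy":-0.324,"dz":-0.055,"rx":0,"ry":0,"rz":0},{"dx":-0.429,"dy":-0.324,"dz":-0.055,"rx":0,"ry":0,"rz":0},{"dx":-0.429,"dy":-0.324,"dz":-0.055,"rx":0,"ry":0,"rz":0}])

```text
clock: 2.65
tcp_pos: [426.7, 127.8, 300.7]
eef_rot: [0.169, 0.986, 0.0, 0.001]
wrist_force: [0.8, 1.2, -0.0]
opening: 85.6
grip_force: 0.0
```

```bash
python3 look.py w2.png
```

```text
2.7 [431.15 121.96 299.56] [350.58 154.7  430.01]
gauge 0.62 294.2 283.7 1336 [499.31  71.35  81.  ]
sleeve 0.57 107.8 377.0 150 [ 525.75 -161.05  110.  ]
nozzle 0.92 425.1 271.1 706 [535.61 210.19  75.  ]
blank_plug 0.78 358.5 270.2 595 [516.86 141.2   60.  ]
```

View pics/w2.png

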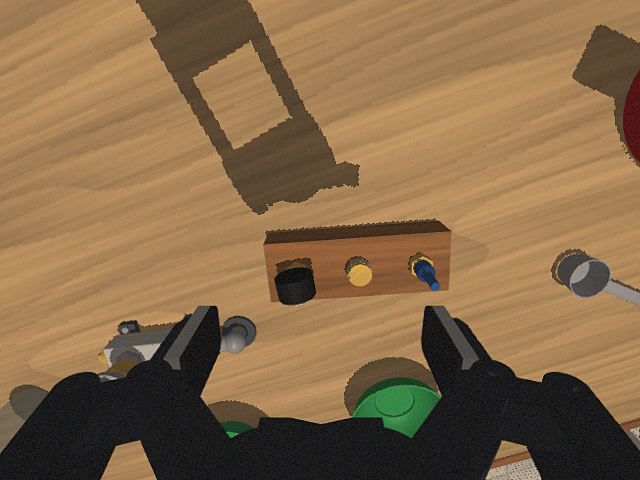

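Request:
play_rows(motion=[{"dx":-0.212,"dy":-0.245,"dz":0.075,"rx":0,"ry":0,"rz":0},{"dx":-0.212,"dy":-0.245,"dz":0.075,"rx":0,"ry":0,"rz":0},{"dx":-0.212,"dy":-0.245,"dz":0.075,"rx":0,"ry":0,"rz":0},{"dx":-0.212,"dy":-0.245,"dz":0.075,"rx":0,"ry":0,"rz":0},{"dx":-0.212,"dy":-0.245,"dz":0.075,"rx":0,"ry":0,"rz":0},{"dx":-0.212,"dy":-0.245,"dz":0.075,"rx":0,"ry":0,"rz":0},{"dx":-0.212,"dy":-0.245,"dz":0.075,"rx":0,"ry":0,"rz":0},{"dx":-0.212,"dy":-0.245,"dz":0.075,"rx":0,"ry":0,"rz":0}])

```text
clock: 3.7
tcp_pos: [544.2, -173.2, 223.1]
eef_rot: [0.17, 0.985, 0.0, -0.002]
wrist_force: [0.2, 0.1, 0.6]
opening: 85.0
grip_force: 0.0
```

```bash
python3 look.py w3.png; python3 -c "
from rig import *
print(telemetry.observe()['qpos'])"
```

```text
3.75 [ 544.04 -171.29  224.18] [ 468.66 -146.21  352.72]
gauge 0.9 608.4 67.4 2499 [499.78  61.87  81.  ]
sleeve 0.83 311.2 236.9 2453 [ 540.26 -179.41  110.  ]
[-4.02406509e-01  1.35101877e-01  1.35535041e+00  5.46928162e-04
  1.64964056e+00 -1.63631148e+00]
```

View pics/w3.png

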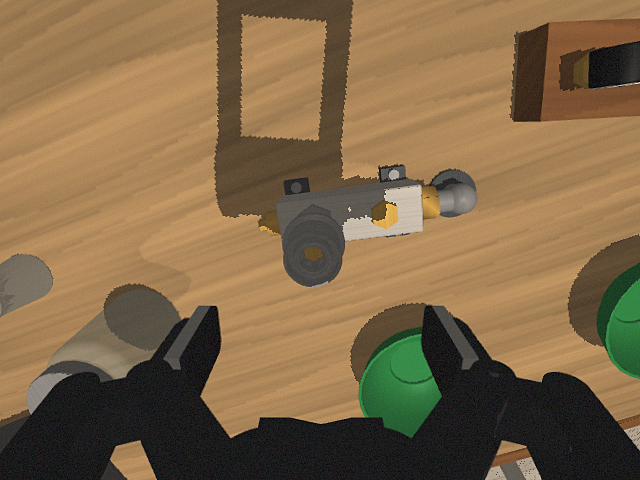

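```bash
python3 - <<'E'
from h import *
im=cv2.imread("pics/w3.png")[185:305,255:375]
g=cv2.resize(im,None,fx=5,fy=5,interpolation=2); cv2.imwrite("pics/c3.png",g)
E
cat > ringpos.py <<'E'
from h import *
E
python3 - <<'E'
import sys; sys.path.insert(0,'.')
from h import *
w=capture("wrist")
for z in(118,128,138): print(atz(w,313,254,z))
E
```

```text
[ 551.89824675 -178.67973999  118.        ]
[ 548.36230523 -177.18449475  128.        ]
[ 544.82636371 -175.6892495   138.        ]
```

View pics/c3.png

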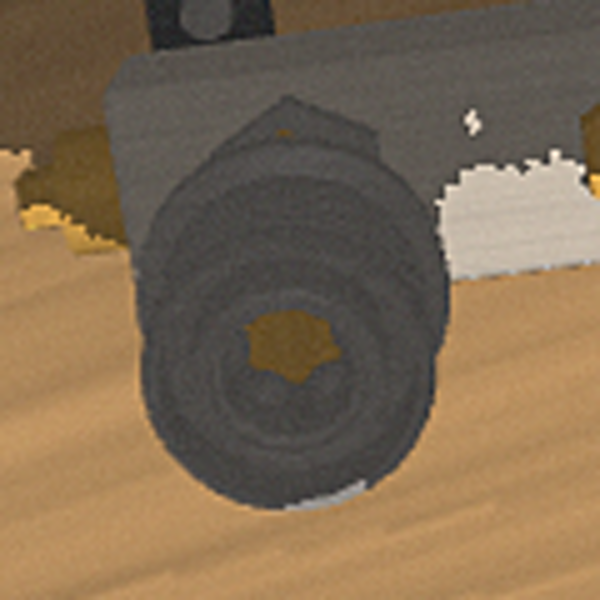

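Request:
play_rows(motion=[{"dx":-0.008,"dy":-0.005,"dz":0.024,"rx":0,"ry":0,"rz":8.5},{"dx":-0.008,"dy":-0.005,"dz":0.024,"rx":0,"ry":0,"rz":17},{"dx":-0.008,"dy":-0.005,"dz":0.024,"rx":0,"ry":0,"rz":25.5},{"dx":-0.008,"dy":-0.005,"dz":0.024,"rx":0,"ry":0,"rz":34},{"dx":-0.008,"dy":-0.005,"dz":0.024,"rx":0,"ry":0,"rz":42.5},{"dx":-0.008,"dy":-0.005,"dz":0.024,"rx":0,"ry":0,"rz":51},{"dx":-0.008,"dy":-0.005,"dz":0.024,"rx":0,"ry":0,"rz":59.5},{"dx":-0.008,"dy":-0.005,"dz":0.024,"rx":0,"ry":0,"rz":68},{"dx":-0.008,"dy":-0.005,"dz":0.024,"rx":0,"ry":0,"rz":76.5},{"dx":-0.008,"dy":-0.005,"dz":0.024,"rx":0,"ry":0,"rz":85}])

```text
clock: 5.0
tcp_pos: [549.9, -178.0, 202.2]
eef_rot: [0.792, 0.611, 0.0, 0.001]
wrist_force: [-0.7, 0.1, -0.2]
opening: 85.6
grip_force: 0.0
```

Request:
play_rows(motion=[{"dx":0,"dy":0,"dz":0,"rx":0,"ry":0,"rz":0}])

```text
clock: 5.1
tcp_pos: [549.9, -178.2, 202.2]
eef_rot: [0.79, 0.613, 0.0, 0.001]
wrist_force: [-0.5, 0.8, -0.3]
opening: 85.5
grip_force: 0.0
```

```bash
python3 - <<'E'
from h import *
np.set_printoptions(precision=2,suppress=True)
w=capture("wrist");s=telemetry.observe();save("w4.png",w["color"])
Rt=R.from_quat(s["eef_rot"]).as_matrix()
print(s["clock"],s["tcp_pos"],w["xyz"]);print(Rt)
import pickle;pickle.dump({k:w[k] for k in("xyz","rotation","vfov","cx","cy","distortion")},open("w4.pkl","wb"))
c=nets.cut_out("sleeve",w)
for d in c[:1]: print(d["p"],d["location"])
v,u=map(int,c[0]["location"])
v0,u0=max(0,v-75),u-75
save("c4.png",cv2.resize(w["color"][v0:v0+150,u0:u0+150],None,fx=4,fy=4,interpolation=2));print(u0,v0)
E
```

```text
5.15 [ 549.94 -178.32  202.09] [569.93 -99.86 331.57]
[[ 0.25  0.97  0.  ]
 [ 0.97 -0.25 -0.  ]
 [ 0.    0.   -1.  ]]
0.8 [240.6, 320.5]
245 165
```

View pics/c4.png

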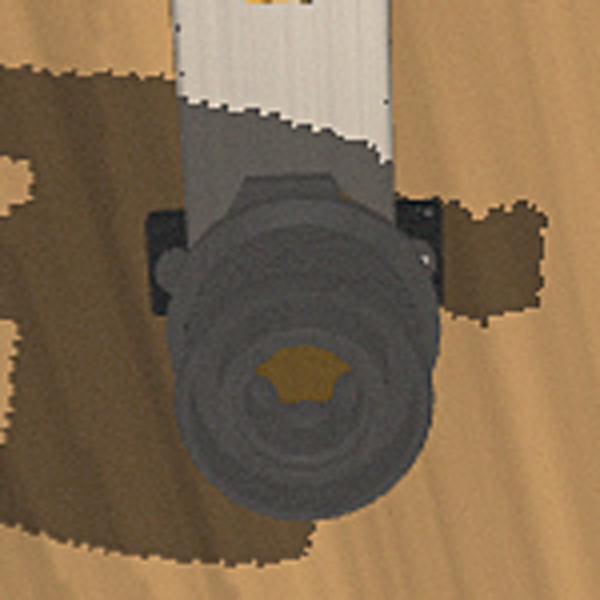

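```bash
python3 - <<'E'
from h import *
import pickle
np.set_printoptions(precision=2,suppress=True)
w=pickle.load(open("w4.pkl","rb"))
w3=dict(w,xyz=[468.66,-146.21,352.72]); 
s=telemetry.observe();R4=R.from_quat(s["eef_rot"]).as_matrix();R3=R.from_quat([.1694,.9855,0,0]).as_matrix()
w3["rotation"]=R3@R4.T@rot(w)
a=ray(w,321.3,264.2);b=ray(w3,312.6,258.4);X=tri([a,b]);print(X,proj(w,X),proj(w3,X))
for z in(120,125,130):print(z,atz(w,321.3,264.2,z),atz(w3,312.6,258.4,z))
E
```

```text
[ 549.91 -180.86  130.6 ] [[321.19 264.07]] [[312.5  258.52]]
120 [ 548.9  -185.24  120.  ] [ 553.73 -182.42  120.  ]
125 [ 549.4  -183.22  125.  ] [ 551.9  -181.64  125.  ]
130 [ 549.9 -181.2  130. ] [ 550.07 -180.86  130.  ]
```

Request:
play_rows(motion=[{"dx":-0.0026,"dy":0.0007,"dz":0.04,"rx":0,"ry":0,"rz":0},{"dx":-0.0026,"dy":0.0007,"dz":0.07,"rx":0,"ry":0,"rz":0},{"dx":-0.0026,"dy":0.0007,"dz":0.084,"rx":0,"ry":0,"rz":0},{"dx":-0.0026,"dy":0.0007,"dz":0.084,"rx":0,"ry":0,"rz":0}])

```text
clock: 5.6
tcp_pos: [548.4, -181.2, 114.7]
eef_rot: [0.79, 0.613, -0.001, -0.002]
wrist_force: [-0.4, -0.7, 0.2]
opening: 85.1
grip_force: 0.0
```

Request:
play_rows(motion=[{"dx":0,"dy":0,"dz":0,"rx":0,"ry":0,"rz":0},{"dx":0,"dy":0,"dz":0,"rx":0,"ry":0,"rz":0},{"dx":0,"dy":0,"dz":0,"rx":0,"ry":0,"rz":0},{"dx":0,"dy":0,"dz":0,"rx":0,"ry":0,"rz":0},{"dx":0,"dy":0,"dz":0,"rx":0,"ry":0,"rz":0}], fingers=0.6)

```text
clock: 6.1
tcp_pos: [549.4, -182.1, 119.3]
eef_rot: [0.79, 0.613, -0.0, 0.0]
wrist_force: [-5.4, 1.1, 5.5]
opening: 37.9
grip_force: 61.2
```

Request:
play_rows(motion=[{"dx":0,"dy":0,"dz":0.002,"rx":0,"ry":0,"rz":0},{"dx":0,"dy":0,"dz":0.004,"rx":0,"ry":0,"rz":0},{"dx":0,"dy":0,"dz":0.006,"rx":0,"ry":0,"rz":0},{"dx":0,"dy":0,"dz":0.008,"rx":0,"ry":0,"rz":0},{"dx":0,"dy":0,"dz":0.009,"rx":0,"ry":0,"rz":0},{"dx":0,"dy":0,"dz":0.0098,"rx":0,"ry":0,"rz":0},{"dx":0,"dy":0,"dz":0.0098,"rx":0,"ry":0,"rz":0},{"dx":0,"dy":0,"dz":0.0098,"rx":0,"ry":0,"rz":0}])

```text
clock: 6.9
tcp_pos: [549.4, -182.1, 110.7]
eef_rot: [0.79, 0.613, -0.0, 0.0]
wrist_force: [-6.6, 2.1, 9.8]
opening: 37.9
grip_force: 61.7
```

Request:
play_rows(motion=[{"dx":0,"dy":0,"dz":0.0007,"rx":0,"ry":0,"rz":0},{"dx":0,"dy":0,"dz":0.0013,"rx":0,"ry":0,"rz":0},{"dx":0,"dy":0,"dz":0.0013,"rx":0,"ry":0,"rz":0}])

```text
clock: 7.2
tcp_pos: [549.4, -182.1, 109.5]
eef_rot: [0.79, 0.613, -0.0, 0.0]
wrist_force: [-6.4, 1.4, 10.2]
opening: 37.6
grip_force: 61.7
```

Request:
play_rows(motion=[{"dx":0,"dy":0,"dz":0,"rx":0,"ry":0,"rz":0},{"dx":0,"dy":0,"dz":0,"rx":0,"ry":0,"rz":0},{"dx":0,"dy":0,"dz":0,"rx":0,"ry":0,"rz":0},{"dx":0,"dy":0,"dz":0,"rx":0,"ry":0,"rz":0}], fingers=0)

```text
clock: 7.6
tcp_pos: [549.9, -182.1, 106.0]
eef_rot: [0.791, 0.612, 0.0, -0.0]
wrist_force: [-0.0, -0.7, -0.9]
opening: 85.5
grip_force: 0.0
```

Request:
play_rows(motion=[{"dx":0,"dy":0,"dz":-0.03,"rx":0,"ry":0,"rz":0},{"dx":0,"dy":0,"dz":-0.06,"rx":0,"ry":0,"rz":0},{"dx":0,"dy":0,"dz":-0.092,"rx":0,"ry":0,"rz":0},{"dx":0,"dy":0,"dz":-0.092,"rx":0,"ry":0,"rz":0}])

```text
clock: 8.0
tcp_pos: [552.5, -183.2, 204.2]
eef_rot: [0.79, 0.612, 0.003, 0.005]
wrist_force: [0.3, 0.0, 0.2]
opening: 85.4
grip_force: 0.0
```

```bash
python3 - <<'E'
from h import *
import pickle
np.set_printoptions(precision=2,suppress=True)
w=capture("wrist");s=telemetry.observe();save("w5.png",w["color"])
print(s["clock"],s["tcp_pos"],w["xyz"],s["wrist_force"])
pickle.dump({k:w[k] for k in("xyz","rotation","vfov","cx","cy","distortion")},open("w5.pkl","wb"))
save("c5.png",cv2.resize(w["color"][165:315,245:395],None,fx=4,fy=4,interpolation=2))
for z in (128,130,132): print(proj(w,[549.5,-181,z]))
E
```

```text
8.05 [ 551.39 -182.7   201.36] [ 571.46 -104.37  333.47] [ 1.06  0.21 -0.51]
[[313.47 255.12]]
[[313.44 256.29]]
[[313.42 257.49]]
```

View pics/c5.png

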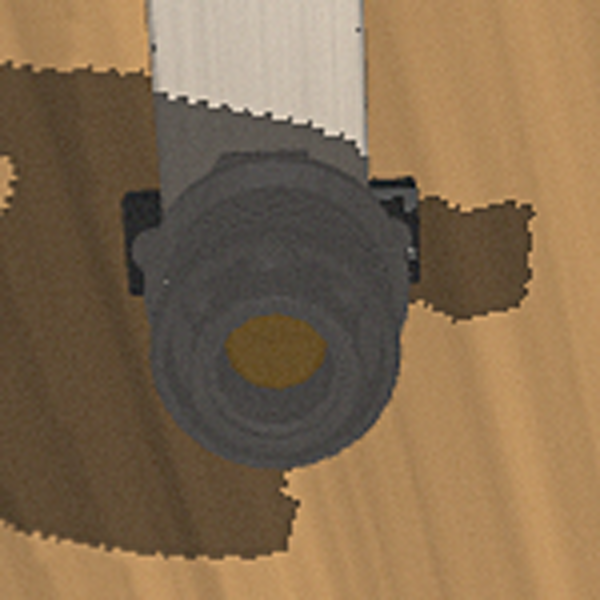

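Request:
play_rows(motion=[{"dx":0.231,"dy":-0.109,"dz":-0.007,"rx":0,"ry":0,"rz":0},{"dx":0.231,"dy":-0.109,"dz":-0.007,"rx":0,"ry":0,"rz":0},{"dx":0.231,"dy":-0.109,"dz":-0.007,"rx":0,"ry":0,"rz":0},{"dx":0.231,"dy":-0.109,"dz":-0.007,"rx":0,"ry":0,"rz":0},{"dx":0.231,"dy":-0.109,"dz":-0.007,"rx":0,"ry":0,"rz":0},{"dx":0.231,"dy":-0.109,"dz":-0.007,"rx":0,"ry":0,"rz":0},{"dx":0.231,"dy":-0.109,"dz":-0.007,"rx":0,"ry":0,"rz":0},{"dx":0.231,"dy":-0.109,"dz":-0.007,"rx":0,"ry":0,"rz":0},{"dx":0.231,"dy":-0.109,"dz":-0.007,"rx":0,"ry":0,"rz":0}])

```text
clock: 8.95
tcp_pos: [502.2, 67.4, 204.5]
eef_rot: [0.791, 0.612, -0.001, -0.0]
wrist_force: [-0.2, 0.2, 1.1]
opening: 85.6
grip_force: 0.0
```

```bash
python3 - <<'E'
from h import *
import pickle
np.set_printoptions(precision=2,suppress=True)
w=capture("wrist");s=telemetry.observe();save("w6.png",w["color"])
print(s["clock"],s["tcp_pos"],w["xyz"],R.from_quat(s["eef_rot"]).as_matrix()[:,0])
pickle.dump({k:w[k] for k in("xyz","rotation","vfov","cx","cy","distortion")},open("w6.pkl","wb"))
d=nets.cut_out("gauge",w)[0];v,u=d["location"];print(d["p"],u,v,atz(w,u,v,90))
v0,u0=int(max(0,v-75)),int(u-75);print(u0,v0)
save("c6.png",cv2.resize(w["color"][v0:v0+150,u0:u0+150],None,fx=4,fy=4,interpolation=2))
E
```

```text
9.0 [502.3   67.34 204.66] [522.84 145.64 333.81] [ 0.25  0.97 -0.  ]
0.66 314.0 227.8 [499.65  75.95  90.  ]
239 152
```

View pics/c6.png

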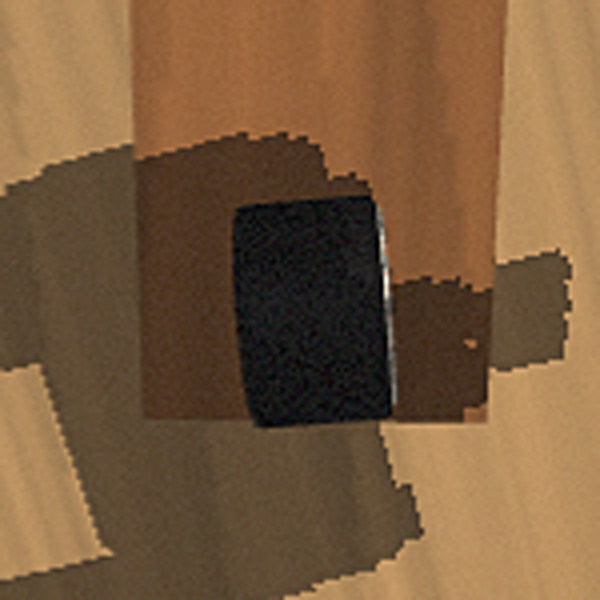

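```bash
python3 - <<'E'
from h import *
import pickle
from scipy.optimize import minimize
np.set_printoptions(precision=3,suppress=True)
w=pickle.load(open("w6.pkl","rb"))
im=cv2.imread("pics/w6.png");g=cv2.GaussianBlur(im,(3,3),0).max(2)
m=np.zeros_like(g);m[190:270,285:350]=(g[190:270,285:350]<42)
n,l,st,_=cv2.connectedComponentsWithStats(m);k=1+np.argmax(st[1:,4]);m=(l==k);print(st[k])
a=np.linspace(0,2*np.pi,60)
S=8
M=cv2.resize(m[180:280,275:360].astype(np.uint8),None,fx=S,fy=S,interpolation=0)
def f(q):
    x,y,t=q;c,s=np.cos(t),np.sin(t);P=[]
    for h in(-13,13):
        b=21*np.cos(a);P.append(np.c_[x+c*h-s*b,y+s*h+c*b,81+21*np.sin(a)])
    uv=proj(w,np.vstack(P));uv=((uv-[275,180]+.5)*S).astype(np.float32)
    A=np.zeros_like(M);cv2.fillConvexPoly(A,cv2.convexHull(uv).astype(int),1)
    return 1-(A&M).sum()/(A|M).sum()
for t0 in(-.26,-.15):
    o=minimize(f,[500,70,t0],method="Nelder-Mead",options=dict(initial_simplex=[[500,70,t0],[505,70,t0],[500,75,t0],[500,70,t0+.1]]))
    print(o.x,o.fun,np.degrees(o.x[2]))
E
```

```text
[ 297  201   40   58 1974]
[500.637  71.448  -0.158] 0.06387283236994223 -9.055743853868286
[500.817  71.411  -0.166] 0.06368171003772582 -9.506102702882382
```

Request:
play_rows(motion=[{"dx":0.0036,"dy":-0.0026,"dz":0.04,"rx":0,"ry":0,"rz":-5},{"dx":0.0036,"dy":-0.0026,"dz":0.08,"rx":0,"ry":0,"rz":-5},{"dx":0.0036,"dy":-0.0026,"dz":0.11,"rx":0,"ry":0,"rz":-5},{"dx":0.0036,"dy":-0.0026,"dz":0.125,"rx":0,"ry":0,"rz":-5},{"dx":0.0036,"dy":-0.0026,"dz":0.125,"rx":0,"ry":0,"rz":-5},{"dx":0.0036,"dy":-0.0026,"dz":0.125,"rx":0,"ry":0,"rz":-5}])

```text
clock: 9.65
tcp_pos: [500.9, 72.2, 80.6]
eef_rot: [0.763, 0.646, 0.0, 0.0]
wrist_force: [1.0, -0.3, -0.4]
opening: 85.4
grip_force: 0.0
```

Request:
play_rows(motion=[{"dx":0,"dy":0,"dz":0,"rx":0,"ry":0,"rz":0},{"dx":0,"dy":0,"dz":0,"rx":0,"ry":0,"rz":0},{"dx":0,"dy":0,"dz":0,"rx":0,"ry":0,"rz":0},{"dx":0,"dy":0,"dz":0,"rx":0,"ry":0,"rz":0},{"dx":0,"dy":0,"dz":0,"rx":0,"ry":0,"rz":0},{"dx":0,"dy":0,"dz":0,"rx":0,"ry":0,"rz":0}], fingers=0.8)

```text
clock: 10.25
tcp_pos: [501.0, 73.0, 81.0]
eef_rot: [0.763, 0.646, 0.001, 0.0]
wrist_force: [0.1, -0.2, 3.0]
opening: 25.2
grip_force: 59.3
```

Request:
play_rows(motion=[{"dx":0,"dy":0,"dz":-0.015,"rx":0,"ry":0,"rz":0},{"dx":0,"dy":0,"dz":-0.04,"rx":0,"ry":0,"rz":0},{"dx":0,"dy":0,"dz":-0.08,"rx":0,"ry":0,"rz":0},{"dx":0,"dy":0,"dz":-0.12,"rx":0,"ry":0,"rz":0},{"dx":0,"dy":0,"dz":-0.145,"rx":0,"ry":0,"rz":0},{"dx":0,"dy":0,"dz":-0.145,"rx":0,"ry":0,"rz":0},{"dx":0,"dy":0,"dz":-0.145,"rx":0,"ry":0,"rz":0}])

```text
clock: 10.95
tcp_pos: [500.1, 73.0, 224.3]
eef_rot: [0.763, 0.646, -0.0, -0.0]
wrist_force: [-0.8, 0.5, -3.2]
opening: 25.3
grip_force: 60.5
```

```bash
python3 - <<'E'
from h import *
import pickle
np.set_printoptions(precision=2,suppress=True)
T=[]
for i in range(3):
    w=capture("wrist");s=telemetry.observe();T.append(s["tcp_pos"])
save("w7.png",w["color"]);print(s["clock"],np.array(T),s["wrist_force"],s["opening"],s["wrist_torque"])
pickle.dump(dict({k:w[k] for k in("xyz","rotation","vfov","cx","cy","distortion")},tcp=s["tcp_pos"],q=s["eef_rot"]),open("w7.pkl","wb"))
t=np.array(s["tcp_pos"]);print(R.from_quat(s["eef_rot"]).as_matrix())
d=nets.cut_out("gauge",w);print([(x["p"],x["location"],x["pixels"].sum()) for x in d[:2]])
save("c7.png",w["color"][200:480,120:520])
E
```

```text
11.1 [[499.47  72.97 223.  ]
 [499.21  72.94 222.39]
 [499.19  72.92 222.32]] [-0.3  -0.28 -2.34] 25.179159398691784 [0.02 0.01 0.04]
[[ 0.16  0.99 -0.01]
 [ 0.99 -0.16 -0.  ]
 [-0.   -0.01 -1.  ]]
[(0.73, [323.5, 319.0], np.int64(7630))]
```

View pics/c7.png

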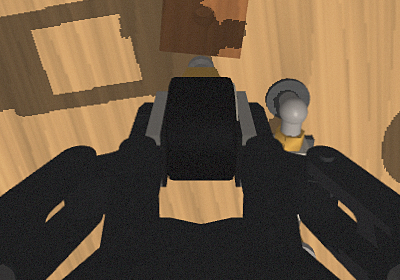

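```bash
python3 - <<'E'
from h import *
import pickle
np.set_printoptions(precision=2,suppress=True)
w=pickle.load(open("w7.pkl","rb"));im=cv2.imread("pics/w7.png")
print([(v,*map(int,im[v,319:324].mean(0))) for v in range(248,284)])
for v in (260,264): print(v,[(u,*map(int,im[v,u])) for u in range(306,338,2)])
Rt=R.from_quat(w["q"]).as_matrix()
for ox in(-4,-2,0,2):
    X=[[ox+8,0,64],[ox+8,0,36],[ox+8,8,64],[ox+8,-8,64],[ox,8,64],[ox,-8,64],[ox+12,0,36]]
    # hex 24 a/f
    print(ox,proj(w,np.array(X)@Rt.T+np.array(w["tcp"])).ravel())
E
```

```text
[(248, 35, 55, 79), (249, 37, 55, 80), (250, 39, 58, 84), (251, 37, 55, 79), (252, 37, 56, 81), (253, 34, 53, 79), (254, 37, 56, 82), (255, 59, 79, 98), (256, 81, 81, 83), (257, 78, 80, 83), (258, 77, 80, 83), (259, 94, 96, 101), (260, 94, 96, 99), (261, 92, 95, 99), (262, 95, 98, 101), (263, 93, 95, 100), (264, 77, 81, 83), (265, 80, 82, 83), (266, 83, 81, 81), (267, 47, 83, 106), (268, 41, 84, 110), (269, 42, 83, 107), (270, 43, 83, 108), (271, 45, 86, 110), (272, 44, 84, 109), (273, 43, 84, 108), (274, 45, 86, 112), (275, 45, 85, 111), (276, 43, 91, 120), (277, 20, 11, 7), (278, 23, 22, 20), (279, 20, 22, 19), (280, 14, 16, 17), (281, 21, 20, 18), (282, 24, 25, 25), (283, 27, 27, 25)]
260 [(306, 67, 91, 113), (308, 58, 84, 108), (310, 66, 82, 97), (312, 75, 78, 79), (314, 77, 78, 83), (316, 90, 93, 99), (318, 91, 96, 102), (320, 98, 96, 99), (322, 95, 97, 102), (324, 92, 94, 98), (326, 92, 92, 100), (328, 81, 85, 88), (330, 80, 79, 77), (332, 105, 163, 210), (334, 105, 154, 200), (336, 99, 150, 193)]
264 [(306, 65, 89, 113), (308, 73, 78, 88), (310, 90, 93, 93), (312, 88, 93, 95), (314, 87, 91, 92), (316, 89, 91, 95), (318, 76, 79, 80), (320, 80, 84, 84), (322, 85, 88, 91), (324, 84, 85, 92), (326, 88, 91, 95), (328, 87, 88, 92), (330, 86, 93, 95), (332, 82, 77, 78), (334, 103, 158, 203), (336, 101, 152, 194)]
-4 [320.28 258.56 320.26 278.76 333.91 258.55 306.65 258.56 333.75 271.08
 306.82 271.09 320.26 271.59]
-2 [320.27 255.38 320.26 275.19 333.95 255.37 306.6  255.38 333.79 267.97
 306.78 267.99 320.25 267.96]
0 [320.27 252.17 320.26 271.59 333.99 252.16 306.56 252.18 333.83 264.85
 306.73 264.87 320.25 264.31]
2 [320.27 248.95 320.25 267.96 334.02 248.94 306.51 248.96 333.87 261.71
 306.69 261.73 320.25 260.63]
```

Request:
play_rows(motion=[{"dx":-0.2405,"dy":0.0915,"dz":0,"rx":0,"ry":0,"rz":0},{"dx":-0.2405,"dy":0.0915,"dz":0,"rx":0,"ry":0,"rz":0},{"dx":-0.2405,"dy":0.0915,"dz":0,"rx":0,"ry":0,"rz":0},{"dx":-0.2405,"dy":0.0915,"dz":0,"rx":0,"ry":0,"rz":0},{"dx":-0.2405,"dy":0.0915,"dz":0,"rx":0,"ry":0,"rz":0},{"dx":-0.2405,"dy":0.0915,"dz":0,"rx":0,"ry":0,"rz":0},{"dx":-0.2405,"dy":0.0915,"dz":0,"rx":0,"ry":0,"rz":0},{"dx":-0.2405,"dy":0.0915,"dz":0,"rx":0,"ry":0,"rz":0},{"dx":-0.2405,"dy":0.0915,"dz":0,"rx":0,"ry":0,"rz":0},{"dx":-0.2405,"dy":0.0915,"dz":0,"rx":0,"ry":0,"rz":0}])

```text
clock: 12.15
tcp_pos: [551.1, -177.7, 225.4]
eef_rot: [0.762, 0.647, 0.0, -0.0]
wrist_force: [0.8, -0.1, -1.8]
opening: 24.8
grip_force: 60.4
```

```bash
cat > chk.py <<'E'
from h import *
np.set_printoptions(precision=2,suppress=True)
T=[];F=[]
for i in range(3):
    w=capture("wrist");s=telemetry.observe();T.append(s["tcp_pos"]);F.append(s["wrist_force"])
Rt=R.from_quat(s["eef_rot"]).as_matrix()
t=np.mean(T,0);g=t+Rt@[-1.6,0,64]
print(s["clock"],"tcp",t,"F",np.mean(F,0),"tau",s["wrist_torque"],"tip",g,"\ntool shift to axis",Rt.T@(np.array([549.5,-181.1,g[2]])-g));print(Rt[:,2],s["opening"])
E
python3 chk.py
```

```text
12.3 tcp [ 551.15 -178.13  225.48] F [ 0.37  0.06 -2.16] tau [-0.01  0.03  0.03] tip [ 550.92 -179.72  161.48] 
tool shift to axis [-1.6  -1.18 -0.  ]
[ 0. -0. -1.] 25.230456389640338
```

Request:
play_rows(motion=[{"dx":-0.0016,"dy":-0.0012,"dz":0.01,"rx":0,"ry":0,"rz":0},{"dx":-0.0016,"dy":-0.0012,"dz":0.02,"rx":0,"ry":0,"rz":0},{"dx":-0.0016,"dy":-0.0012,"dz":0.024,"rx":0,"ry":0,"rz":0},{"dx":-0.0016,"dy":-0.0012,"dz":0.024,"rx":0,"ry":0,"rz":0},{"dx":-0.0016,"dy":-0.0012,"dz":0.024,"rx":0,"ry":0,"rz":0},{"dx":-0.0016,"dy":-0.0012,"dz":0.024,"rx":0,"ry":0,"rz":0}])

```text
clock: 12.9
tcp_pos: [549.9, -180.9, 201.6]
eef_rot: [0.763, 0.646, 0.0, 0.0]
wrist_force: [-0.2, -0.6, -1.8]
opening: 25.4
grip_force: 60.4
```

```bash
python3 chk.py
```

```text
13.05 tcp [ 549.93 -180.82  201.73] F [-0.01  0.35 -1.82] tau [0.05 0.03 0.02] tip [ 549.72 -182.42  137.73] 
tool shift to axis [ 1.26 -0.44 -0.  ]
[ 0. -0. -1.] 25.23593554161508
```

Request:
play_rows(motion=[{"dx":0.0012,"dy":-0.0004,"dz":0.002,"rx":0,"ry":0,"rz":0},{"dx":0.0012,"dy":-0.0004,"dz":0.004,"rx":0,"ry":0,"rz":0},{"dx":0.0012,"dy":-0.0004,"dz":0.006,"rx":0,"ry":0,"rz":0},{"dx":0.0012,"dy":-0.0004,"dz":0.0075,"rx":0,"ry":0,"rz":0},{"dx":0.0012,"dy":-0.0004,"dz":0.009,"rx":0,"ry":0,"rz":0},{"dx":0.0012,"dy":-0.0004,"dz":0.01,"rx":0,"ry":0,"rz":0},{"dx":0.0012,"dy":-0.0004,"dz":0.01,"rx":0,"ry":0,"rz":0},{"dx":0.0012,"dy":-0.0004,"dz":0.01,"rx":0,"ry":0,"rz":0}])

```text
clock: 13.85
tcp_pos: [549.5, -179.5, 191.2]
eef_rot: [0.763, 0.646, 0.0, 0.0]
wrist_force: [0.3, -0.1, -1.7]
opening: 25.3
grip_force: 60.4
```

```bash
python3 chk.py
```

```text
14.0 tcp [ 549.54 -179.48  191.34] F [ 0.1  -0.01 -1.59] tau [-0.02 -0.02  0.01] tip [ 549.3  -181.06  127.34] 
tool shift to axis [-0.01  0.21  0.  ]
[ 0. -0. -1.] 24.92549170722496
```

Request:
play_rows(motion=[{"dx":0,"dy":0,"dz":0.0015,"rx":0,"ry":0,"rz":0},{"dx":0,"dy":0,"dz":0.003,"rx":0,"ry":0,"rz":0},{"dx":0,"dy":0,"dz":0.0045,"rx":0,"ry":0,"rz":0},{"dx":0,"dy":0,"dz":0.006,"rx":0,"ry":0,"rz":0},{"dx":0,"dy":0,"dz":0.007,"rx":0,"ry":0,"rz":0},{"dx":0,"dy":0,"dz":0.007,"rx":0,"ry":0,"rz":0}])

```text
clock: 14.6
tcp_pos: [549.3, -179.4, 183.9]
eef_rot: [0.763, 0.646, -0.0, -0.0]
wrist_force: [0.8, -0.4, -1.3]
opening: 25.2
grip_force: 60.4
```

```bash
python3 chk.py
```

```text
14.75 tcp [ 549.48 -179.44  184.15] F [ 0.87  0.02 -2.1 ] tau [-0.03  0.05 -0.05] tip [ 549.23 -181.02  120.15] 
tool shift to axis [-0.04  0.28  0.  ]
[ 0.  0. -1.] 25.375273539451847
```

Request:
play_rows(motion=[{"dx":0,"dy":0.0002,"dz":0.0015,"rx":0,"ry":0,"rz":0},{"dx":0,"dy":0.0002,"dz":0.003,"rx":0,"ry":0,"rz":0},{"dx":0,"dy":0.0002,"dz":0.0045,"rx":0,"ry":0,"rz":0},{"dx":0,"dy":0.0002,"dz":0.006,"rx":0,"ry":0,"rz":0},{"dx":0,"dy":0.0002,"dz":0.006,"rx":0,"ry":0,"rz":0}])

```text
clock: 15.25
tcp_pos: [549.9, -179.7, 178.8]
eef_rot: [0.763, 0.646, 0.0, 0.001]
wrist_force: [-0.7, -0.4, 2.1]
opening: 25.4
grip_force: 61.1
```

```bash
python3 chk.py
```

```text
15.4 tcp [ 549.89 -179.73  178.79] F [-0.47 -0.78  3.11] tau [-0.08  0.05  0.03] tip [ 549.69 -181.35  114.8 ] 
tool shift to axis [ 0.21 -0.23 -0.  ]
[ 0. -0. -1.] 25.404233794741835
```

Request:
play_rows(motion=[{"dx":0,"dy":0,"dz":0.0012,"rx":0,"ry":0,"rz":0},{"dx":0,"dy":0,"dz":0.0024,"rx":0,"ry":0,"rz":0},{"dx":0,"dy":0,"dz":0.0036,"rx":0,"ry":0,"rz":0},{"dx":0,"dy":0,"dz":0.0048,"rx":0,"ry":0,"rz":0},{"dx":0,"dy":0,"dz":0.006,"rx":0,"ry":0,"rz":0},{"dx":0,"dy":0,"dz":0.006,"rx":0,"ry":0,"rz":0}])

```text
clock: 16.0
tcp_pos: [549.9, -179.7, 172.6]
eef_rot: [0.763, 0.646, 0.0, 0.001]
wrist_force: [-0.4, -0.7, 3.0]
opening: 25.2
grip_force: 61.4
```

```bash
python3 chk.py
```

```text
16.15 tcp [ 549.87 -179.72  172.47] F [-0.18 -0.59  3.53] tau [-0.19 -0.01  0.  ] tip [ 549.64 -181.33  108.47] 
tool shift to axis [ 0.2  -0.18 -0.  ]
[ 0. -0. -1.] 25.253704599705312
```

Request:
play_rows(motion=[{"dx":0,"dy":0,"dz":0.0008,"rx":0,"ry":0,"rz":0},{"dx":0,"dy":0,"dz":0.0016,"rx":0,"ry":0,"rz":0},{"dx":0,"dy":0,"dz":0.0024,"rx":0,"ry":0,"rz":0},{"dx":0,"dy":0,"dz":0.003,"rx":0,"ry":0,"rz":0}])

```text
clock: 16.55
tcp_pos: [549.6, -179.6, 169.8]
eef_rot: [0.763, 0.646, -0.0, 0.0]
wrist_force: [-1.1, -1.2, 6.5]
opening: 25.4
grip_force: 61.5
```

Request:
play_rows(motion=[{"dx":0,"dy":0,"dz":0.0007,"rx":0,"ry":0,"rz":0},{"dx":0,"dy":0,"dz":0.0014,"rx":0,"ry":0,"rz":0},{"dx":0,"dy":0,"dz":0.0014,"rx":0,"ry":0,"rz":0}])

```text
clock: 16.85
tcp_pos: [549.6, -179.6, 168.7]
eef_rot: [0.763, 0.646, 0.0, 0.0]
wrist_force: [-1.3, -1.0, 6.0]
opening: 25.0
grip_force: 61.6
```

```bash
python3 chk.py
```

```text
17.0 tcp [ 549.63 -179.57  168.7 ] F [-1.51 -0.78  6.76] tau [-0.22  0.36  0.04] tip [ 549.39 -181.17  104.7 ] 
tool shift to axis [0.09 0.1  0.  ]
[ 0. -0. -1.] 25.367005456885803
```

Request:
play_rows(motion=[{"dx":0,"dy":0,"dz":0.0005,"rx":0,"ry":0,"rz":0},{"dx":0,"dy":0,"dz":0.001,"rx":0,"ry":0,"rz":0},{"dx":0,"dy":0,"dz":0.001,"rx":0,"ry":0,"rz":0}])

```text
clock: 17.3
tcp_pos: [549.6, -179.6, 168.6]
eef_rot: [0.763, 0.646, 0.0, 0.001]
wrist_force: [-2.0, -0.3, 9.0]
opening: 25.5
grip_force: 61.9
```

Request:
play_rows(motion=[{"dx":0,"dy":0,"dz":0.0005,"rx":0,"ry":0,"rz":0},{"dx":0,"dy":0,"dz":0.001,"rx":0,"ry":0,"rz":0},{"dx":0,"dy":0,"dz":0.001,"rx":0,"ry":0,"rz":0}])

```text
clock: 17.6
tcp_pos: [549.7, -179.6, 168.6]
eef_rot: [0.763, 0.646, 0.0, 0.001]
wrist_force: [-3.3, 0.1, 12.0]
opening: 25.4
grip_force: 62.3
```

```bash
python3 chk.py
```

```text
17.75 tcp [ 549.68 -179.59  168.6 ] F [-3.92  0.27 12.19] tau [ 0.01  0.8  -0.03] tip [ 549.51 -181.22  104.6 ] 
tool shift to axis [ 0.12 -0.03 -0.  ]
[ 0. -0. -1.] 25.077032596812547
```

Request:
play_rows(motion=[{"dx":0,"dy":0,"dz":-0.001,"rx":0,"ry":0,"rz":0},{"dx":0,"dy":0,"dz":-0.002,"rx":0,"ry":0,"rz":0},{"dx":0,"dy":0,"dz":-0.003,"rx":0,"ry":0,"rz":0},{"dx":0,"dy":0,"dz":-0.003,"rx":0,"ry":0,"rz":0}])

```text
clock: 18.15
tcp_pos: [549.6, -179.6, 169.7]
eef_rot: [0.763, 0.646, 0.0, 0.0]
wrist_force: [-1.6, -0.1, 5.3]
opening: 25.2
grip_force: 61.5
```

Request:
play_rows(motion=[{"dx":0,"dy":0,"dz":-0.001,"rx":0,"ry":0,"rz":0},{"dx":0,"dy":0,"dz":-0.002,"rx":0,"ry":0,"rz":0},{"dx":0,"dy":0,"dz":-0.002,"rx":0,"ry":0,"rz":0}])

```text
clock: 18.45
tcp_pos: [549.6, -179.5, 170.6]
eef_rot: [0.763, 0.646, -0.0, -0.0]
wrist_force: [-1.0, -0.9, 2.7]
opening: 25.4
grip_force: 60.9
```

```bash
python3 chk.py
```

```text
18.6 tcp [ 549.57 -179.53  170.58] F [-0.48 -1.26  3.18] tau [-0.28  0.12 -0.02] tip [ 549.28 -181.11  106.58] 
tool shift to axis [ 0.04  0.21 -0.  ]
[-0.  0. -1.] 25.510529755958263
```

Request:
play_rows(motion=[{"dx":0,"dy":0,"dz":-0.001,"rx":0,"ry":0,"rz":0},{"dx":0,"dy":0,"dz":-0.002,"rx":0,"ry":0,"rz":0},{"dx":0,"dy":0,"dz":-0.002,"rx":0,"ry":0,"rz":0}])

```text
clock: 18.9
tcp_pos: [549.4, -179.5, 171.1]
eef_rot: [0.763, 0.646, -0.0, -0.001]
wrist_force: [2.0, -2.8, -5.7]
opening: 25.2
grip_force: 59.9
```

```bash
python3 chk.py
```

```text
19.05 tcp [ 549.42 -179.44  171.12] F [ 2.07 -2.88 -7.99] tau [-0.66 -0.53  0.04] tip [ 549.05 -180.97  107.12] 
tool shift to axis [-0.05  0.46 -0.  ]
[-0.  0. -1.] 25.26519973807864
```

Request:
play_rows(motion=[{"dx":0,"dy":0,"dz":0.001,"rx":0,"ry":0,"rz":0},{"dx":0,"dy":0,"dz":0.0018,"rx":0,"ry":0,"rz":0},{"dx":0,"dy":0,"dz":0.0018,"rx":0,"ry":0,"rz":0}])

```text
clock: 19.35
tcp_pos: [549.4, -179.5, 171.1]
eef_rot: [0.763, 0.646, -0.0, -0.0]
wrist_force: [0.3, -2.0, -4.9]
opening: 25.4
grip_force: 60.1
```

Request:
play_rows(motion=[{"dx":0,"dy":0,"dz":0,"rx":0,"ry":0,"rz":0},{"dx":0,"dy":0,"dz":0,"rx":0,"ry":0,"rz":0},{"dx":0,"dy":0,"dz":0,"rx":0,"ry":0,"rz":0},{"dx":0,"dy":0,"dz":0,"rx":0,"ry":0,"rz":0},{"dx":0,"dy":0,"dz":0,"rx":0,"ry":0,"rz":0},{"dx":0,"dy":0,"dz":0,"rx":0,"ry":0,"rz":0}], fingers=0)

```text
clock: 19.95
tcp_pos: [549.7, -179.4, 171.2]
eef_rot: [0.763, 0.646, 0.0, -0.0]
wrist_force: [0.6, 0.4, 0.0]
opening: 85.5
grip_force: 0.0
```

Request:
play_rows(motion=[{"dx":0,"dy":0,"dz":-0.03,"rx":0,"ry":0,"rz":0},{"dx":0,"dy":0,"dz":-0.07,"rx":0,"ry":0,"rz":0},{"dx":0,"dy":0,"dz":-0.11,"rx":0,"ry":0,"rz":0},{"dx":0,"dy":0,"dz":-0.12,"rx":0,"ry":0,"rz":0},{"dx":0,"dy":0,"dz":-0.12,"rx":0,"ry":0,"rz":0},{"dx":0,"dy":0,"dz":-0.12,"rx":0,"ry":0,"rz":0}])

```text
clock: 20.55
tcp_pos: [549.3, -179.3, 289.3]
eef_rot: [0.763, 0.646, -0.0, -0.001]
wrist_force: [-0.7, 0.0, -1.0]
opening: 85.4
grip_force: 0.0
```

```bash
python3 - <<'E'
from h import *
import pickle
from scipy.optimize import minimize
np.set_printoptions(precision=3,suppress=True)
for i in range(3): w=capture("wrist")
s=telemetry.observe();save("w8.png",w["color"]);print(s["clock"],s["tcp_pos"],s["wrist_force"])
for l in("gauge","sleeve"):
    for d in nets.cut_out(l,w)[:1]:
        ys,xs=np.nonzero(d["pixels"]);print(l,d["p"],d["location"],d["pixels"].sum(),xs.min(),xs.max(),ys.min(),ys.max())
        if l=="gauge": gm=d["pixels"]
print("expected case top, centre, flange(fwd,latched)",proj(w,[[549.5,-181.1,191],[549.5,-181.1,170],[549.5,-181.1,93],[549.5,-181.1,85]]))
a=np.linspace(0,2*np.pi,60);S=6
g=cv2.GaussianBlur(w["color"],(3,3),0).max(2);ys,xs=np.nonzero(gm);x0,x1,y0,y1=xs.min()-8,xs.max()+8,ys.min()-8,ys.max()+8
M=cv2.resize(((g<42))[y0:y1,x0:x1].astype(np.uint8),None,fx=S,fy=S,interpolation=0)
n,l,st,_=cv2.connectedComponentsWithStats(M);M=(l==1+np.argmax(st[1:,4])).astype(np.uint8)
def hull(x,y,z,t):
    c,s_=np.cos(t),np.sin(t);b=21*np.cos(a)
    P=np.vstack([np.c_[x+c*h-s_*b,y+s_*h+c*b,z+21*np.sin(a)] for h in(-13,13)])
    A=np.zeros_like(M);cv2.fillConvexPoly(A,cv2.convexHull(((proj(w,P)-[x0,y0]+.5)*S).astype(np.float32)).astype(int),1);return A
f=lambda q:1-(hull(q[0],q[1],170,q[2])&M).sum()/(hull(q[0],q[1],170,q[2])|M).sum()
o=minimize(f,[549,-181,-.16],method="Nelder-Mead",options=dict(initial_simplex=[[549,-181,-.16],[554,-181,-.16],[549,-176,-.16],[549,-181,-.06]]));print(o.x,o.fun)
E
```

```text
20.7 [ 548.949 -179.168  288.212] [ 0.024 -0.904  0.375]
gauge 0.76 [238.8, 322.2] 2132 303 342 211 267
sleeve 0.58 [204.8, 319.5] 979 297 347 189 234
expected case top, centre, flange(fwd,latched) [[322.34  248.733]
 [322.333 238.981]
 [322.314 213.186]
 [322.312 211.14 ]]
[ 549.531 -181.004   -0.155] 0.05876035593740414
```

```bash
python3 -c "
from rig import *
print(ticket.sign_off())"
```

```text
the job is handed in; nothing more can be done
None
```

I latched the sleeve back, pushed the gauge straight into the coupler with about 14 N at most in the readings, and handed the job in at about 21 s. The gauge held against an 8 N pull and stands upright, let go, but I did not see the sleeve forward in a picture: that is inferred from the pull.

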